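Line up the loose quarter-turn fastener and hold the service panel home

ROBOT

A 6-joint arm with a two-finger parallel gripper is mounted at the origin on the work surface. World frame = base frame: x ahead of the robot, y to its left, z up, the work surface at z = 0. Lengths are in m, angles in rad, forces in N, time in s.
With the tool pointing down it reaches from about 0.275 to 0.975 m from the base axis. Payload 8.4 kg.
Tool frame: the origin (TCP) lies at the very end of the fingers, on their centre line; the grasp point (between the pads) lies 19 mm behind it; z points along the fingers, y is the line along which they close (so a half turn about z gives the same grasp; the last joint's range is limited). The gripper opens to 92 mm and grips with 3 to 60 N. Pads are 20 mm wide; open, the fingers measure 128 mm over their backs; the gripper's body (75 mm by 189 mm) begins 69 mm behind the grasp point.
Start: joints at [-1.155, 0.353, 1.633, -0, 1.155, -0.002], TCP at [0.254, -0.571, 0.215] pointing down, gripper open.
Joint ranges: [-2.63, 2.63], [-0.92, 2.1], [0.06, 2.66], [-1.3, 4.44], [0, 2.69], [-3.02, 3.02]. Speed limits (rad/s): [2.22, 2.22, 2.79, 3.14, 3.14, 3.14].

INTERFACE

Orientations are given as a rotation vector (axis times angle).
In Python, from plant import * gives the robot as it stands. The module is installed in compiled form; this text tells all that it offers.
- The arm moves only by the shell command python3 -m handwheel 'ROWS' [FORCE]. ROWS is text: rows parted by semicolons, each of 7 numbers parted by spaces: the turn, a rotation vector about the tool's x, y, z in units of 6 degrees (1.0 is 6 degrees), then the shift along the tool's x, y, z in cm, then the finger opening in cm, from 0 to 9.19. In form: ax ay az x y z gripper; .... A call has 1 to 12 rows; each row shifts and turns the commanded pose from where the row before left it, along the tool's axes as they then stand; what a row does not reach is not made up. A row lasts 1/12 s, in which the tool goes at most 41.7 mm and 7.16 degrees, less where a joint would pass 70% of its speed; a pose out of reach is approached as far as the arm can. A call is refused whole if a number of a shift passes 4.17 or a number of a turn 1, either way. A call with a gripper value outside its range is refused whole. The fingers move at their own pace and stop on an object; FORCE is the grip in N (left out, the last holds). Time passes only in rows, so rows that do not move let the fingers close. It gives the time, the measured TCP pose, the force, the opening and the grip force at its end, in the units of the state.
- observe(): the state, without advancing time (a new reading comes with each control period).
- capture(name): name is "scene" or "top"; returns a dict with "pixels" (480x640x3 uint8, blue, green, red), "fx", "fy", "cx", "cy" (pixels), "dist_coeffs" ([k1, k2, p1, p2, k3] as OpenCV has them; the pictures are not rectified), "world_to_cam" (4x4, takes a point from world to camera coordinates). Camera axes: x right, y up, looking along -z (the intrinsics and any distortion apply to the point x, -y, -z); pixel columns grow to the right and rows downward; lengths in m; the calibration is good to about 2 mm. A picture is of the moment at which its call begins. There is no depth.
- hand_in(): hands the job in; it is judged then, once.
The state is a dict: "t": time; "q": joint angles; "joint_vel": joint speeds; "joint_torque": joint torques, N m; "ee_pos": TCP position; "ee_rot": TCP orientation; "contact_force": force on the tool from outside, world axes, zero at the start; "torque": the same for the moment, N m; "grip_width": finger opening in m; "gripper_force": force on a finger pad.
Only numpy, scipy, OpenCV 4.12 (cv2) and the standard library are available. Lean on these libraries where they do the work, as an engineer would, in place of code of your own. Each camera call takes 0.05 s, during which the arm holds its last target. There are 200 camera calls.

TASK

One of the two bench instruments was left undone: its service panel stands proud of the frame and its quarter-turn fastener is out of line. Turn that fastener until its slot lines up with the two index marks on the panel and let go of it, then press the panel fully home in its frame with the fingertips on its round boss, firmly but without forcing it, and finish while still holding it pressed there. Leave the fastener of the other instrument as it is and do not disturb the other things on the bench.

Things in the scene. Friction and masses are not known exactly. Their poses are not given: they have to be found in the camera images.
- unit_a: Instrument a, one of two identical cream bench instruments fixed on the bench, 220 (x) x 150 (y) x 70 mm high (74 at the dark frame round its panel). Origin: centre of underside. Its x is the long axis: three black knobs on the -x face, fastener towards -x, round boss towards +x. At the start one instrument is undone (panel proud, fastener out of line), the other done up; their places vary.
- panel_a (a joint): How far the aluminium service panel of instrument a (172 x 108 x 4 mm) is pressed down, in m: 0 = standing 8 mm proud, top 82 mm above the bench; 0.008 = home, flush with the frame, hard stop. A sprung gasket pushes an undone panel back up: it takes about 2 N at first, 8 N when home. The done-up one reads 0.008 and stays.
- fast_a (a joint): Angle of the quarter-turn fastener of instrument a, rad: 0 = slot in line with the two black index marks on the panel (along the instrument's x); positive = counter-clockwise seen from above. The undone one starts 0.75 to 1.4 out of line: turn it clockwise. Range -0.4 to 1.6, no stop or click at 0, stays where it is left (friction 0.06 N m).
- fast_a_grip (a point): Top centre of the fastener of instrument a, on its turning axis, 42 mm from the panel's centre towards -x of the instrument. A steel disc 38 mm across, 3 mm thick, with an upright thumb bar 34 mm long, 10 mm thick, 24 mm high (this point is 27 mm above the panel); a black slot runs along the bar's top. Site x lies along bar and slot, y across, z up.
- boss_a_top (a point): Top centre of the round aluminium boss on the panel of instrument a, where it is pressed: 44 mm across, 6 mm high above the panel, 48 mm from the panel's centre towards +x of the instrument, 90 mm from the fastener. It goes down with the panel: 88 mm above the bench when proud, 80 mm when home. z up.
- unit_b: Instrument b, one of two identical cream bench instruments fixed on the bench, 220 (x) x 150 (y) x 70 mm high (74 at the dark frame round its panel). Origin: centre of underside. Its x is the long axis: three black knobs on the -x face, fastener towards -x, round boss towards +x. At the start one instrument is undone (panel proud, fastener out of line), the other done up; their places vary.
- panel_b (a joint): How far the aluminium service panel of instrument b (172 x 108 x 4 mm) is pressed down, in m: 0 = standing 8 mm proud, top 82 mm above the bench; 0.008 = home, flush with the frame, hard stop. A sprung gasket pushes an undone panel back up: it takes about 2 N at first, 8 N when home. The done-up one reads 0.008 and stays.
- fast_b (a joint): Angle of the quarter-turn fastener of instrument b, rad: 0 = slot in line with the two black index marks on the panel (along the instrument's x); positive = counter-clockwise seen from above. The undone one starts 0.75 to 1.4 out of line: turn it clockwise. Range -0.4 to 1.6, no stop or click at 0, stays where it is left (friction 0.06 N m).
- fast_b_grip (a point): Top centre of the fastener of instrument b, on its turning axis, 42 mm from the panel's centre towards -x of the instrument. A steel disc 38 mm across, 3 mm thick, with an upright thumb bar 34 mm long, 10 mm thick, 24 mm high (this point is 27 mm above the panel); a black slot runs along the bar's top. Site x lies along bar and slot, y across, z up.
- boss_b_top (a point): Top centre of the round aluminium boss on the panel of instrument b, where it is pressed: 44 mm across, 6 mm high above the panel, 48 mm from the panel's centre towards +x of the instrument, 90 mm from the fastener. It goes down with the panel: 88 mm above the bench when proud, 80 mm when home. z up.
- flux_bottle: Small white bottle with black cap, 26 mm across, 75 mm high, upright between the instruments. A bystander, not part of the job. Origin: centre of its underside.
- solder_reel: Reel of solder standing on its flange, 56 mm across, 40 mm high, to the left. A bystander, not part of the job. Origin: centre of its underside.
- tip_cleaner: Round brass tip cleaner, 72 mm across, 60 mm high, in front of the robot. A bystander, not part of the job. Origin: centre of its underside.
- driver: Screwdriver with black handle, lying beyond the instruments. A bystander, not part of the job. Origin: along its handle and shaft.
- screw_jar: Jar of screws, 50 mm across, 50 mm high, to the right. A bystander, not part of the job. Origin: centre of its underside.
- circuit_board: Green circuit board 70 x 50 mm, lying beyond the instruments. A bystander, not part of the job. Origin: centre of its underside.
- boss_a: The same round boss of instrument a as a solid; origin at the centre of its underside, on the panel's top face, z up.
- boss_b: The same round boss of instrument b as a solid; origin at the centre of its underside, on the panel's top face, z up.

How it is judged:
On the way, in this order (a step that is already met when the one before it is completed fails the run):
1. the fastener's slot is lined up and the fastener has been let go (value of joint fast_a between -0.15 and 0.15 rad and contact force between fast_a and anything else below 0.5 N), for 0.2 s.
2. the panel is pressed home by its boss (value of joint panel_a above 0.0065 m and contact force between boss_a and the fingers above 5 N), for 0.3 s.
At the end, for the whole second after the job is handed in: The undone instrument's fastener is within 0.15 rad (9 degrees) of its index marks and untouched, its panel is within 1.5 mm of home, and the fingers still press on its boss with 5 to 45 N (all of step 1 and all of step 2 and contact force between boss_a and the fingers below 45 N); the arm keeps its last pose, push and grip.
It fails at once if the other instrument's fastener is turned (value of joint fast_b above 0.2 rad or value of joint fast_b below -0.2 rad).
It fails at once if another thing on the bench is pushed more than 30 mm (distance of any of flux_bottle, solder_reel, tip_cleaner, driver, screw_jar, circuit_board from where it was at the start of the episode above 0.03 m).
It also fails if it takes over 38 s, if anything falls off the work surface, if the arm or the gripper's body presses on something with over 40 N, if the wrist force passes 120 N, or if a joint passes its speed limit or range.

## Working session

There is one attempt and no reset: what is moved stays moved. The work goes in short steps, Python scripts to look and compute and a shell command to move; the robot and the scene stay as the last step left them, time stands still between calls to the robot, and variables do not carry over. Pictures are saved under pics/ and viewed, at most 10 in all, crops included, and the job is handed in when it is done.

```bash
mkdir -p pics; cat > h.py <<'E'
from plant import *
import numpy as np, cv2
from scipy.spatial.transform import Rotation as R
def ray(c,u,v):
    K=np.array([[c["fx"],0,c["cx"]],[0,c["fy"],c["cy"]],[0,0,1.]])
    p=cv2.undistortPoints(np.array([[[u,v]]],float),K,np.array(c["dist_coeffs"],float))[0,0]
    M=np.array(c["world_to_cam"]); d=M[:3,:3].T@np.array([p[0],-p[1],-1]); o=-M[:3,:3].T@M[:3,3]
    return o,d
def at(c,u,v,z):
    o,d=ray(c,u,v); return o+d*(z-o[2])/d[2]
E
python3 - <<'E'
from h import *
import pickle
for n in("top","scene"):
    c=capture(n); cv2.imwrite(f"pics/{n}0.png",c["pixels"]); pickle.dump(c,open(n+"0.pkl","wb"))
    M=np.array(c["world_to_cam"]);print(n,-M[:3,:3].T@M[:3,3],c["fx"],c["dist_coeffs"])
s=observe();print(s)
E
```

```text
top [0.28768018 0.00724103 1.58399523] 583.1393726125921 [-0.11710764  0.          0.          0.          0.        ]
scene [1.27818502 0.22659764 0.8265638 ] 509.30569699377065 [0.00830521 0.         0.         0.         0.        ]
{'t': 0.1, 'q': array([-1.15540118e+00,  3.53606149e-01,  1.63403529e+00, -2.02329140e-05,
        1.15519267e+00, -2.42818885e-03]), 'joint_vel': array([-4.30167286e-05, -1.45183885e-03, -8.39511081e-04,  1.60551421e-03,
       -5.77487372e-05,  2.23860296e-03]), 'joint_torque': array([ 1.58977768e-03, -5.94900227e+01, -3.34930229e+01,  7.00711738e-02,
        1.83435471e-02, -1.11072214e-05]), 'ee_pos': array([ 0.25341066, -0.5708478 ,  0.21393221]), 'ee_rot': array([-3.07209802e+00, -6.51313065e-01,  4.28086757e-04]), 'contact_force': array([-0.16905247,  0.10958307,  0.48577094]), 'torque': array([-0.00394145,  0.02338385,  0.02930928]), 'gripper_force': 0.0, 'grip_width': 0.0920251886685149}
```

View pics/top0.png

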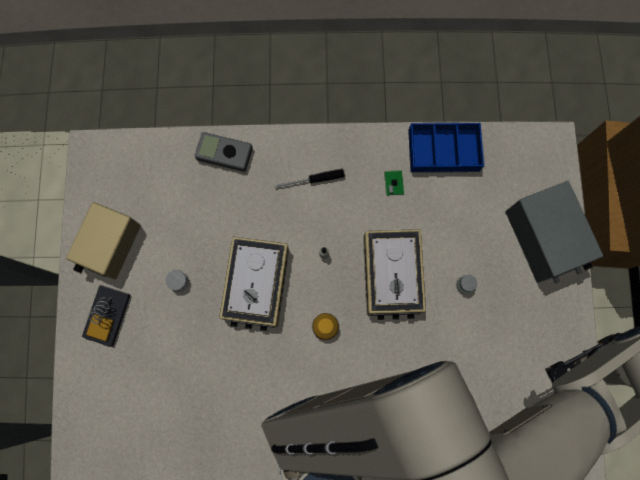

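View pics/scene0.png

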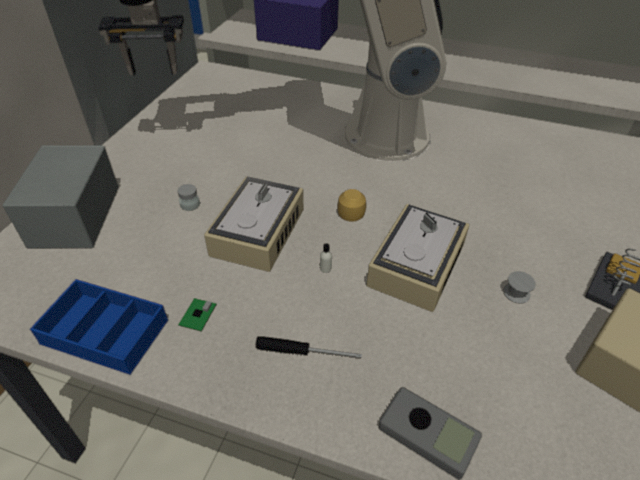

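The top view shows two instruments: the left one (boss ~(257,262), fastener ~(250,296)) looks undone, with its fastener turned. The right one (fastener ~(397,287)) has its slot in line. The scene view agrees, with the undone unit around (420,250). I'll enlarge the left unit to measure it.

```bash
python3 - <<'E'
import pickle,cv2,numpy as np
c=pickle.load(open("top0.pkl","rb"))["pixels"];s=pickle.load(open("scene0.pkl","rb"))["pixels"]
a=cv2.resize(c[230:335,215:295],None,fx=5,fy=5,interpolation=cv2.INTER_CUBIC)
b=cv2.resize(s[200:305,365:473],None,fx=3.6,fy=5,interpolation=cv2.INTER_CUBIC)
cv2.imwrite("pics/crop0.png",np.hstack([a,b[:525]]))
E
```

```text
(no output)
```

View pics/crop0.png

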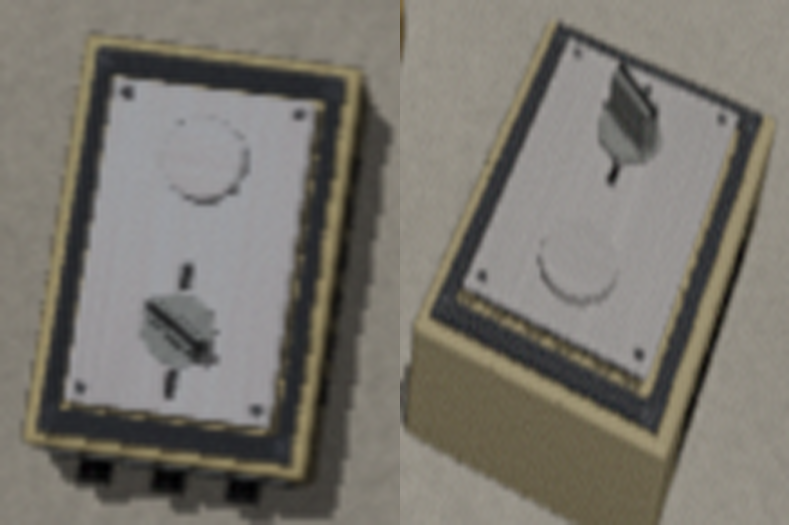

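The enlarged top view confirms the left panel is proud, with its tan edges showing. In crop pixels, the boss is at (203,157), the slot runs from (148,300) to (208,355), and the index marks are at (186,275) and (170,384). Next I'll turn these into positions.

```bash
python3 - <<'E'
from h import *
import pickle
c=pickle.load(open("top0.pkl","rb"));s=pickle.load(open("scene0.pkl","rb"))
T=lambda u,v,z:at(c,215+(u+.5)/5-.5,230+(v+.5)/5-.5,z)
S=lambda u,v,z:at(s,365+(u+.5)/3.6-.5,200+(v+.5)/5-.5,z)
P=[T(110,75,.082),T(322,100,.082),T(270,432,.082),T(62,402,.082)]
print("sides",[np.linalg.norm(P[i]-P[(i+1)%4]).round(4) for i in range(4)])
ctr=np.mean(P,0); x=(P[0]+P[1]-P[2]-P[3]);x/=np.linalg.norm(x)
print("panel",ctr,np.degrees(np.arctan2(x[1],x[0])))
m1,m2=T(186,275,.082),T(170,384,.082);d=m1-m2;print("marks",(m1+m2)/2,np.linalg.norm(d),np.degrees(np.arctan2(d[1],d[0])))
b=T(203,157,.088);print("boss",b,"scene",S(578,262,.088),"pred",ctr+.048*x)
e1,e2=T(148,300,.109),T(208,355,.109);d=e1-e2;print("slot",(e1+e2)/2,np.linalg.norm(d),np.degrees(np.arctan2(d[1],d[0])),"pred",ctr-.042*x)
e=[S(621,65,.109),S(650,110,.109)];print("slot scene",e)
o=observe();r=R.from_rotvec(o["ee_rot"]).as_matrix();print(r.round(3),o["ee_pos"])
E
```

```text
sides [np.float64(0.1128), np.float64(0.1753), np.float64(0.109), np.float64(0.1731)]
panel [0.48407985 0.18469551 0.082     ] -8.367633372878357
marks [0.44317553 0.19119921 0.082     ] 0.05707585654221258 -8.121375306088073
boss [0.5323795  0.17787481 0.088     ] scene [0.45599008 0.39264093 0.088     ] pred [0.53156888 0.17771035 0.082     ]
slot [0.44134658 0.18793509 0.109     ] 0.041900293456900446 47.2078302470817 pred [0.44252696 0.19080753 0.082     ]
slot scene [array([0.34754789, 0.40604889, 0.109     ]), array([0.37188674, 0.42320892, 0.109     ])]
[[ 0.914  0.406 -0.001]
 [ 0.406 -0.914  0.001]
 [-0.    -0.001 -1.   ]] [ 0.25341066 -0.5708478   0.21393221]
```

The measurements fit together: panel 173×110 mm, boss matching its prediction within 1 mm, fastener at (0.443, 0.191), unit yaw -8.2° and slot yaw 47° (fast ≈ 0.97). I'll turn the tool to the slot's direction first.

```bash
cat > go.py <<'E'
from h import *
import sys
x,y,z,yaw=map(float,sys.argv[1:5])
o=observe();r=R.from_rotvec(o["ee_rot"]).as_matrix();p=np.array(o["ee_pos"])
print("t",o["t"],"pos",p.round(4),"toolx yaw",np.degrees(np.arctan2(r[1,0],r[0,0])).round(2),"tilt",r[:,2].round(3),"q",np.round(o["q"],2))
print("F",np.round(o["contact_force"],1),"T",np.round(o["torque"],2),"w",round(o["grip_width"],4),"gf",round(o["gripper_force"],1))
print("shift cm",(r.T@(np.array([x,y,z])-p)*100).round(2),"az units",(-(yaw-np.degrees(np.arctan2(r[1,0],r[0,0])))/6).round(2))
E
python3 -m handwheel '0 0 -1 0 0 0 4; 0 0 -1 0 0 0 4; 0 0 -1 0 0 0 4; 0 0 -0.9 0 0 0 4; 0 0 0 0 0 0 4; 0 0 0 0 0 0 4'; python3 go.py .443 .190 .15 47
```

```text
t: 0.6
ee_pos: [0.2535, -0.5711, 0.2143]
ee_rot: [-2.879, -1.257, 0.0]
contact_force: [0.1, 1.3, 0.4]
grip_width: 0.0538
gripper_force: 0.0
t 0.6 pos [ 0.2535 -0.5711  0.2143] toolx yaw 47.17 tilt [-0.     0.001 -1.   ] q [-1.16  0.35  1.63 -0.    1.16 -0.41]
F [0.1 1.3 0.4] T [ 0.01 -0.05 -0.05] w 0.0538 gf 0.0
shift cm [ 68.69 -37.84   6.46] az units 0.03
```

```bash
python3 -m handwheel '0 0 0 2.8 -1.55 0 4; 0 0 0 2.8 -1.55 0 4; 0 0 0 2.8 -1.55 0 4; 0 0 0 2.8 -1.55 0 4; 0 0 0 2.8 -1.55 0 4; 0 0 0 2.8 -1.55 0 4; 0 0 0 2.8 -1.55 0 4; 0 0 0 2.8 -1.55 0 4; 0 0 0 2.8 -1.55 0 4; 0 0 0 2.8 -1.55 0 4; 0 0 0 2.8 -1.55 0 4; 0 0 0 2.8 -1.55 0 4' && python3 -m handwheel '0 0 0 2.8 -1.55 0 4; 0 0 0 2.8 -1.55 0 4; 0 0 0 2.8 -1.55 0 4; 0 0 0 2.8 -1.55 0 4; 0 0 0 2.8 -1.55 0 4; 0 0 0 2.8 -1.55 0 4; 0 0 0 2.8 -1.55 0 4; 0 0 0 2.8 -1.55 0 4; 0 0 0 2.8 -1.55 0 4; 0 0 0 2.8 -1.55 0 4; 0 0 0 0 0 0 4; 0 0 0 0 0 0 4' >/dev/null; python3 go.py .443 .190 .15 47
```

```text
t: 1.6
ee_pos: [0.3445, -0.1967, 0.2147]
ee_rot: [2.88, 1.255, 0.0]
contact_force: [0.1, -0.2, -0.6]
grip_width: 0.0403
gripper_force: 0.0
t 2.6 pos [0.4203 0.1141 0.2144] toolx yaw 47.36 tilt [-0. -0. -1.] q [ 0.26  0.05  2.02 -0.    1.07  1.01]
F [-0.2 -0.6 -0.8] T [ 0.01 -0.02  0.02] w 0.0399 gf 0.0
shift cm [ 7.13 -3.47  6.44] az units 0.06
```

```bash
python3 -m handwheel '0 0 0 2.4 -1.15 0 4; 0 0 0 2.4 -1.15 0 4; 0 0 0 2.3 -1.15 0 4; 0 0 0 0 0 2.5 4; 0 0 0 0 0 2.5 4; 0 0 0 0 0 1.4 4; 0 0 0 0 0 0 4; 0 0 0 0 0 0 4' >/dev/null; python3 go.py .443 .190 .089 47; python3 - <<'E'
from h import *
import pickle
c=capture("scene");cv2.imwrite("pics/scene1.png",cv2.resize(c["pixels"][120:310,340:500],None,fx=3.1,fy=3.1,interpolation=cv2.INTER_CUBIC))
E
```

```text
t 3.2667 pos [0.4425 0.1873 0.1503] toolx yaw 47.21 tilt [-0.002 -0.001 -1.   ] q [ 0.4   0.21  2.   -0.    0.94  1.14]
F [ 0.2  0.6 -0.4] T [ 0.   -0.05 -0.01] w 0.0399 gf 0.0
shift cm [ 0.25 -0.15  6.13] az units 0.03
```

View pics/scene1.png

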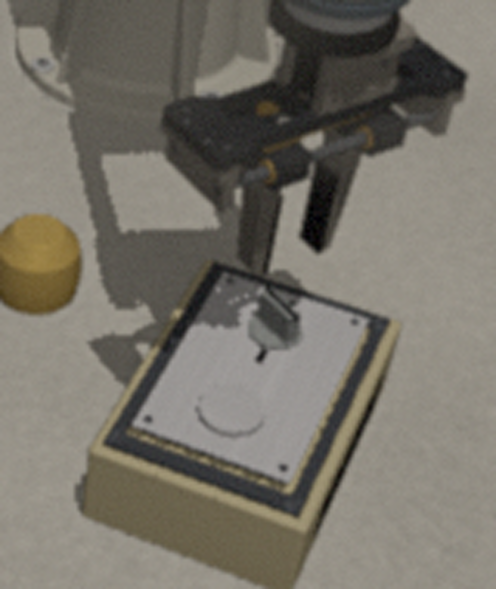

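The fingertips (crop (262,270) and (318,248)) straddle the thumb bar at (280,305), which stands along the tool x axis. Next I'll correct by 2 mm, go down and close.

```bash
python3 -m handwheel '0 0 0 0.25 -0.15 0 4; 0 0 0 0 0 2 4; 0 0 0 0 0 2 4; 0 0 0 0 0 1.5 4; 0 0 0 0 0 0.6 4; 0 0 0 0 0 0 4; 0 0 0 0 0 0 4' 12 >/dev/null; python3 go.py .443 .190 .089 47;  python3 -m handwheel '0 0 0 0 0 0 0.5; 0 0 0 0 0 0 0.5; 0 0 0 0 0 0 0.5; 0 0 0 0 0 0 0.5; 0 0 0 0 0 0 0.5; 0 0 0 0 0 0 0.5; 0 0 0 0 0 0 0.5; 0 0 0 0 0 0 0.5' 12; python3 go.py .443 .190 .089 -8.2
```

```text
t 3.9 pos [0.4442 0.1915 0.0904] toolx yaw 47.32 tilt [ 0.001  0.    -1.   ] q [ 0.4   0.3   2.04 -0.    0.8   1.15]
F [-0.5  0.7  0.9] T [ 0.02 -0.03 -0.02] w 0.0402 gf 0.0
shift cm [-0.19  0.01  0.14] az units 0.05
t: 4.57
ee_pos: [0.4428, 0.1924, 0.0898]
ee_rot: [-2.876, -1.259, 0.001]
contact_force: [-4.6, 7.4, 2.1]
grip_width: 0.0097
gripper_force: 12.0
t 4.5667 pos [0.4428 0.1924 0.0898] toolx yaw 47.28 tilt [-0.001  0.002 -1.   ] q [0.41 0.3  2.04 0.   0.8  1.15]
F [-4.6  7.4  2.1] T [1.45 0.97 0.06] w 0.0097 gf 12.0
shift cm [-0.16  0.18  0.08] az units 9.25
```

The bar is gripped flat (opening 9.7 mm). I'll shift along tool -y to take off the side load, then begin turning clockwise.

```bash
python3 -m handwheel '0 0 0 0 -0.1 0 0.5; 0 0 0 0 0 0 0.5; 0 0 0 0 0 0 0.5' >/dev/null; python3 go.py .443 .190 .089 -8.2;  python3 -m handwheel '0 0 0.6 0 0 0 0.5; 0 0 0.6 0 0 0 0.5; 0 0 0.6 0 0 0 0.5; 0 0 0.6 0 0 0 0.5; 0 0 0.6 0 0 0 0.5; 0 0 0 0 0 0 0.5; 0 0 0 0 0 0 0.5' 15 >/dev/null; python3 go.py .443 .190 .089 -8.2
```

```text
t 4.8167 pos [0.4427 0.1925 0.0898] toolx yaw 47.32 tilt [-0.     0.001 -1.   ] q [0.41 0.3  2.04 0.   0.8  1.15]
F [-3.6  5.   3.2] T [0.85 0.54 0.01] w 0.01 gf 12.0
shift cm [-0.16  0.19  0.08] az units 9.25
t 5.4 pos [0.4428 0.1924 0.0898] toolx yaw 29.28 tilt [-0.     0.001 -1.   ] q [0.41 0.3  2.04 0.   0.8  1.47]
F [-2.4  4.7  2.4] T [ 0.81  0.44 -0.09] w 0.01 gf 15.0
shift cm [-0.1   0.21  0.08] az units 6.25
```

```bash
python3 -m handwheel '0 0 0.7 0 0 0 0.5; 0 0 0.7 0 0 0 0.5; 0 0 0.7 0 0 0 0.5; 0 0 0.7 0 0 0 0.5; 0 0 0.7 0 0 0 0.5; 0 0 0.7 0 0 0 0.5; 0 0 0.7 0 0 0 0.5; 0 0 0.7 0 0 0 0.5; 0 0 0.65 0 0 0 0.5; 0 0 0 0 0 0 0.5; 0 0 0 0 0 0 0.5'>/dev/null; python3 go.py .443 .190 .089 -8.2;  python3 -m handwheel '0 0 0 0 0 0 4; 0 0 0 0 0 0 4; 0 0 0 0 0 0 4; 0 0 0 0 0 0 4; 0 0 0 0 0 0 4; 0 0 0 0 0 0 4; 0 0 0 0 0 -1.5 4; 0 0 0 0 0 -3 4; 0 0 0 0 0 -3 4; 0 0 0 0 0 0 4; 0 0 0 0 0 0 4' >/dev/null; python3 go.py .5322 .1788 .12 -8.2
python3 - <<'E'
from h import *
c=capture("top");a=c["pixels"][230:335,215:295]
s=capture("scene")["pixels"][200:305,365:473]
cv2.imwrite("pics/t2.png",np.hstack([cv2.resize(a,None,fx=5,fy=5,interpolation=cv2.INTER_CUBIC),cv2.resize(s,None,fx=3.6,fy=5,interpolation=cv2.INTER_CUBIC)]))
E
```

```text
t 6.3167 pos [0.4429 0.1921 0.0897] toolx yaw -8.06 tilt [-0.  0. -1.] q [0.41 0.3  2.04 0.   0.8  2.12]
F [-2.1  2.6  3. ] T [ 0.6   0.45 -0.07] w 0.01 gf 15.0
shift cm [0.04 0.2  0.07] az units 0.02
t 7.2333 pos [0.444  0.1924 0.166 ] toolx yaw -8.15 tilt [ 0.003  0.001 -1.   ] q [ 0.41  0.19  1.98 -0.    0.97  2.12]
F [-0.2 -0.2 -1.1] T [ 0.05 -0.04  0.01] w 0.0401 gf 0.0
shift cm [8.91 0.1  4.62] az units 0.01
```

View pics/t2.png

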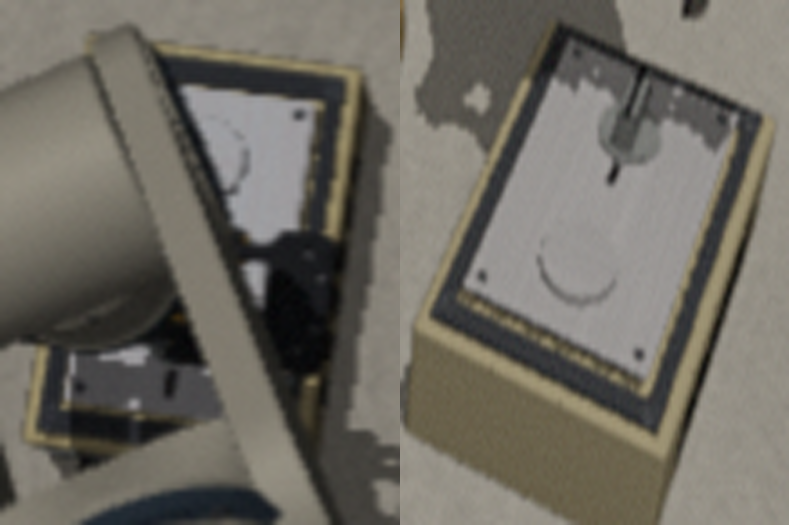

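In the scene view (right half) the slot (643,68)→(628,115) runs in line with the index mark at (615,172) and parallel to the panel edges. The fastener is aligned and released. Next I'll go over the boss and close the fingers.

```bash
python3 -m handwheel '0 0 0 2.2 0 0 2; 0 0 0 2.2 0 0 0; 0 0 0 2.2 0 0 0; 0 0 0 2.2 0.05 0 0; 0 0 0 0 0 2 0; 0 0 0 0 0 2 0; 0 0 0 0 0 2 0; 0 0 0 0 0 0.8 0; 0 0 0 0 0 0 0; 0 0 0 0 0 0 0; 0 0 0 0 0 0 0' 15; python3 go.py .5319 .1792 .088 -8.2
```

```text
t: 8.25
ee_pos: [0.5303, 0.1792, 0.0972]
ee_rot: [-3.133, 0.223, -0.001]
contact_force: [0.5, 0.5, 0.1]
grip_width: 0.0004
gripper_force: 0.0
t 8.25 pos [0.5303 0.1792 0.0972] toolx yaw -8.15 tilt [ 0.001  0.    -1.   ] q [0.32 0.39 1.87 0.   0.87 2.04]
F [0.5 0.5 0.1] T [0.02 0.01 0.  ] w 0.0004 gf 0.0
shift cm [ 0.16 -0.03  0.92] az units 0.01
```

```bash
python3 -m handwheel '0 0 0 0.15 0 0 0; 0 0 0 0 0 0.4 0; 0 0 0 0 0 0.4 0; 0 0 0 0 0 0.3 0; 0 0 0 0 0 0.2 0; 0 0 0 0 0 0 0; 0 0 0 0 0 0 0'; python3 -m handwheel '0 0 0 0 0 0.15 0; 0 0 0 0 0 0.15 0; 0 0 0 0 0 0 0; 0 0 0 0 0 0 0';python3 go.py .5319 .1792 .080 -8.2
```

```text
t: 8.83
ee_pos: [0.532, 0.1789, 0.0839]
ee_rot: [-3.133, 0.224, -0.002]
contact_force: [1.4, 0.9, 4.5]
grip_width: 0.0003
gripper_force: 2.5
t: 9.17
ee_pos: [0.532, 0.1789, 0.0811]
ee_rot: [-3.133, 0.223, -0.002]
contact_force: [-0.3, -0.4, 7.3]
grip_width: 0.0003
gripper_force: 3.5
t 9.1667 pos [0.532  0.1789 0.0811] toolx yaw -8.16 tilt [ 0.001  0.    -1.   ] q [ 0.32  0.42  1.88 -0.    0.84  2.04]
F [-0.3 -0.4  7.3] T [ 0.03  0.07 -0.06] w 0.0003 gf 3.5
shift cm [-0.01 -0.03  0.11] az units 0.01
```

```bash
python3 -m handwheel '0 0 0 0 0 0.1 0; 0 0 0 0 0 0.05 0; 0 0 0 0 0 0 0; 0 0 0 0 0 0 0; 0 0 0 0 0 0 0'
```

```text
t: 9.58
ee_pos: [0.532, 0.1789, 0.0802]
ee_rot: [-3.133, 0.224, -0.002]
contact_force: [-2.3, -1.8, 14.7]
grip_width: 0.0008
gripper_force: 6.7
```

```bash
python3 -m handwheel '0 0 0 0 0 0.05 0; 0 0 0 0 0 0 0; 0 0 0 0 0 0 0; 0 0 0 0 0 0 0; 0 0 0 0 0 0 0; 0 0 0 0 0 0 0'; python3 - <<'E'
from h import *
s=capture("scene")["pixels"][150:305,365:473]
cv2.imwrite("pics/s3.png",cv2.resize(s,None,fx=3.8,fy=3.8,interpolation=cv2.INTER_CUBIC))
E
```

```text
t: 10.08
ee_pos: [0.5321, 0.179, 0.0802]
ee_rot: [-3.133, 0.223, -0.002]
contact_force: [-3.7, -1.5, 19.0]
grip_width: 0.0005
gripper_force: 9.2
```

View pics/s3.png

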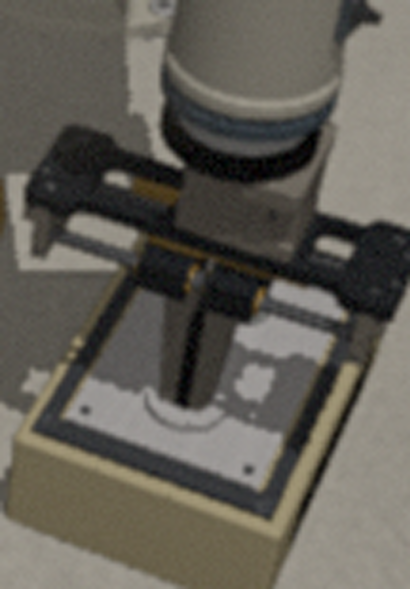

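The closed fingertips press on the boss at (185,405), and the panel is flush with its frame, with the tan gap gone. The tip is at z = 0.0802 against the stop at 19 N, so I'm handing in.

```bash
python3 -c "
from plant import *
print(hand_in())"
```

```text
the job is handed in; nothing more can be done
None
```

The left instrument's fastener was turned in line with its index marks and released, and its panel was pressed home and held by the boss at about 19 N when I handed in at about 10 s; the hand-in returned no verdict.

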